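# Index the sample carousel to the reader

## Task

On the sample carousel with the blue deck, the orange-capped tube stands one click to the left or right of the tube reader. Turn the carousel by its black grip bar one click in the right direction, so that the orange-capped tube clicks home in front of the reader, then let go. The orange-capped tube must stay standing in its sleeve.

Things in the scene. Friction and masses are not known exactly. Their poses are not given: they have to be found in the camera images.
- grip_bar (a point): Centre of the black grip bar on top of the blue-decked carousel, on its vertical turning axis, 165 mm above the bench. Bar: 56 mm long (x axis; points at the reader at the start), 14 thick (y), 40 high, on a 20 mm stem; turns with the deck. Round white base 172 mm across; tubes reach 124 mm above the bench. A like carousel with grey deck and white bar beside it is not part of the job.
- orange_tube (a point): Centre (half-way up) of the orange-capped tube: 80 mm tall, 13 mm in diameter, cap 17 mm. It stands loosely in a white sleeve 40 mm deep on the blue deck, foot 44 mm above the bench, 58 mm from the turning axis, in one of six places 60 degrees apart: at the start one place left or right of the reader. The other places hold blue-capped tubes or are empty.
- reader_place (a point): The spot in front of the reader, 58 mm from the turning axis and 84 mm above the bench, where the tube's centre must come. Its x axis points from the turning axis to the reader, z up; it does not turn with the deck. The reader is a white block on the base, 26 by 46 mm, 78 mm high, with a yellow diamond on top, 108 mm from the axis.
- carousel (a joint): Turning angle of the blue deck, rad: 0 at the start, growing anticlockwise seen from above, range -2.2 to 2.2. A detent holds the deck every 60 degrees (1.047 rad), resisting with about 0.1 N m; past half-way it pulls the deck on into the next place.
Not all that is in view belongs to the job. Leave any pink look-alike of the part that bears grip_bar alone.

How it is judged (in metres and radians):
At the end, for the whole second after the job is handed in: The blue deck has been turned one place (60 degrees, within 10 degrees) and is at rest, and the orange-capped tube stands in its sleeve (within 10 mm of its seated height, within 10 degrees of upright) within 12 mm of the spot in front of the reader (horizontal distance between orange_tube and reader_place below 0.012 m and z of orange_tube in the frame of reader_place below 0.01 m and angle between orange_tube's own z axis and vertical below 0.17 rad and (value of joint carousel between 0.872 and 1.222 rad or value of joint carousel between -1.222 and -0.872 rad) and velocity of joint carousel between -0.05 and 0.05 rad/s); the robot touches nothing.
It also fails if it takes over 32 s, if anything falls off the work surface, if the arm or the gripper's body presses on something with over 40 N, if the wrist force passes 120 N, or if a joint passes its speed limit or range.

## Robot

A 6-joint arm with a two-finger parallel gripper is mounted at the origin on the work surface. World frame = base frame: x ahead of the robot, y to its left, z up, the work surface at z = 0. Lengths are in mm, angles in rad, forces in N, time in s.
With the tool pointing down it reaches from about 275 to 1000 mm from the base axis. Payload 8.4 kg.
Tool frame: the origin (TCP) lies at the very end of the fingers, on their centre line; the grasp point (between the pads) lies 19 mm behind it (r.pinch_z is the distance from the TCP to the grasp point, in mm); z points along the fingers, y is the direction in which the jaws open and shut (so a half turn about z gives the same grasp; the last joint's range is limited). The gripper opens to 85 mm and grips with 20 to 120 N. Pads are 22 mm wide; open, the fingers measure 114 mm over their backs; the gripper's body (76 mm by 85 mm) begins 54 mm behind the grasp point. The pads swing forward as they close: fully open they stand 13 mm farther back than shut.
Start: joints at [1.195, 0.353, 1.633, -0, 1.155, -0.002], TCP at [228.221, 581.845, 231.281] pointing down, gripper open.
Joint ranges: [-2.63, 2.63], [-0.92, 2.1], [0.06, 2.66], [-1.3, 4.44], [0, 2.69], [-3.02, 3.02]. Speed limits (rad/s): [2.22, 2.22, 2.79, 3.14, 3.14, 3.14].

## Interface

Orientations are given as [roll, pitch, yaw] about the fixed x, y, z axes, in that order (R = Rz(yaw) Ry(pitch) Rx(roll)).
In Python, from rig import r, optics gives the robot as it stands.
- The arm moves only by the shell command python3 -m creep 'ROWS' [FORCE]. ROWS is JSON, a list of rows, each an object with "dp": the shift along the tool's x, y, z in mm, a list of three; "angular": the turn, a rotation vector about the tool's x, y, z in rad, a list of three; "fingers": the finger opening in mm, from 0 to 85.4. In form: [{"dp": [dx, dy, dz], "angular": [wx, wy, wz], "fingers": fingers}, ...]. A call has 1 to 5 rows; each row is the pose to reach, as a shift and turn from the pose commanded when the call began, along the tool's axes at that moment; what a row does not reach only later rows make up. A row lasts 1/12 s, in which the tool goes at most 41.7 mm and 7.16 degrees, less where a joint would pass 70% of its speed; a pose out of reach is approached as far as the arm can. A call with a gripper value outside its range is refused whole. The fingers move at their own pace and stop on an object; FORCE is the grip in N (left out, the last holds). Time passes only in rows, so rows that repeat a pose let the fingers close. It gives the time, the measured TCP pose, the force and the opening at its end, in the units of the state.
- r.sense(): the state, without advancing time (a new reading comes with each control period).
- optics.grab_frame(name): name is "side" or "top" or "wrist"; returns the picture (400x640x3 uint8, blue, green, red); there is no depth.
- optics.camera_params(name): a dict with "fx", "fy", "cx", "cy" (pixels), "eye" and "rotation" of the camera in the world; the wrist camera has in their place "T_tool_cam" (4x4, takes a point from camera to tool coordinates, whose origin is the TCP and whose axes are the flange's). Camera axes: x right, y up, looking along -z (the intrinsics and any distortion apply to the point x, -y, -z); pixel columns grow to the right and rows downward; lengths in mm; the calibration is good to about 2 mm. A picture is of the moment at which its call begins: read the wrist's pose just before it. camera_params takes no time and is no camera call.
- r.sign_off(): hands the job in, once; it reports no verdict.
The state is a dict: "clock": time; "qpos": joint angles; "qvel": joint speeds; "joint_efforts": joint torques, N m; "eef_pos": TCP position; "tcp_rot": TCP orientation; "contact_force": force on the tool from outside, world axes, zero at the start; "wrist_torque": the same for the moment, N m; "opening": opening from 0.0 (shut) to 1.0 (fully open).
Only numpy, scipy, OpenCV 4.12 (cv2) and the standard library are available. Lean on these libraries where they do the work, as an engineer would, in place of code of your own. Each camera call takes 0.05 s, during which the arm holds its last target.

## Working session

There is one attempt and no reset: what is moved stays moved. The work goes in short steps, Python scripts to look and compute and a shell command to move; the robot and the scene stay as the last step left them, time stands still between calls to the robot, and variables do not carry over. Pictures are saved under pics/ and viewed, and the job is handed in when it is done.

```bash
ls; mkdir -p pics
python3 - <<'E'
from rig import r, optics
import cv2
for n in("side","top","wrist"):
    s=r.sense(); cv2.imwrite(f"pics/{n}0.png",optics.grab_frame(n))
    print(n,optics.camera_params(n))
print(r.sense())
E
```

```text
pics
side {'fx': 500.1694863275305, 'fy': 500.1694863275305, 'cx': 307.37271936040077, 'cy': 199.20696506584204, 'eye': array([ 337.39491678, -922.84996177, 1115.11840402]), 'rotation': array([ 0.8190048 ,  0.00964022, -0.12610351])}
top {'fx': 443.1084782595728, 'fy': 443.1084782595728, 'cx': 321.87674823512907, 'cy': 194.1961629859721, 'eye': array([ 378.02951024,  127.99681344, 1203.60804688]), 'rotation': array([ 0.08369365, -0.01198441, -1.56018573])}
wrist {'fx': 295.6594159907151, 'fy': 295.6594159907151, 'cx': 321.0813783117765, 'cy': 198.78987242480443, 'T_tool_cam': array([[ 1.90325150e-04,  9.61153824e-01,  2.76013208e-01,
         6.79225350e+01],
       [ 9.99999978e-01, -2.06186680e-04,  2.84478047e-05,
        -2.54470616e-01],
       [ 8.42529633e-05,  2.76013196e-01, -9.61153842e-01,
        -1.43534196e+02],
       [ 0.00000000e+00,  0.00000000e+00,  0.00000000e+00,
         1.00000000e+00]])}
{'clock': 0.15, 'qpos': array([ 1.19457957e+00,  3.53508323e-01,  1.63393449e+00, -9.66069002e-06,
        1.15517587e+00, -2.38523697e-03]), 'qvel': array([ 0.00072883, -0.00160173, -0.00135626, -0.00026819,  0.00161653,
        0.00010797]), 'joint_efforts': array([ 4.88075057e-04, -6.05637217e+01, -3.42338634e+01, -1.80839329e-04,
        6.00875064e-03,  4.79560038e-05]), 'eef_pos': array([228.10992784, 581.52037732, 230.73442772]), 'tcp_rot': array([-3.14056660e+00,  6.38686992e-06,  2.76776504e+00]), 'contact_force': array([ 0.51825173,  0.41841406, -0.94960703]), 'wrist_torque': array([ 5.84445652e-06, -4.37440609e-03,  3.62181560e-03]), 'opening': 1.0033837813248365}
```

View pics/top0.png

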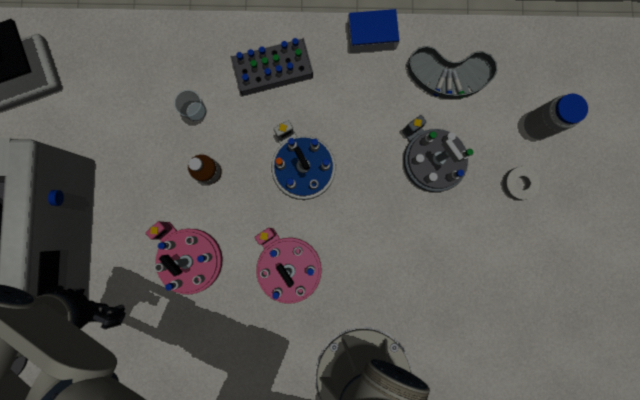

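View pics/side0.png

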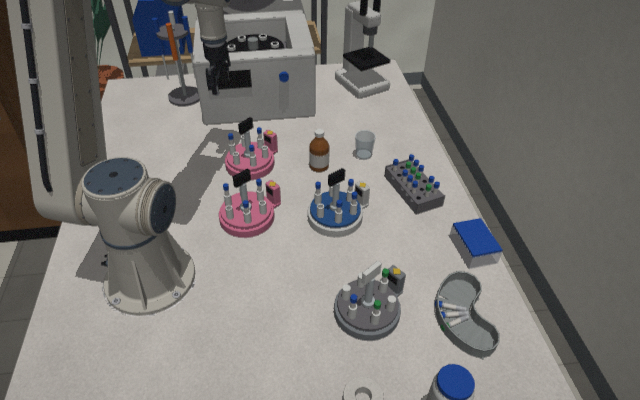

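View pics/wrist0.png

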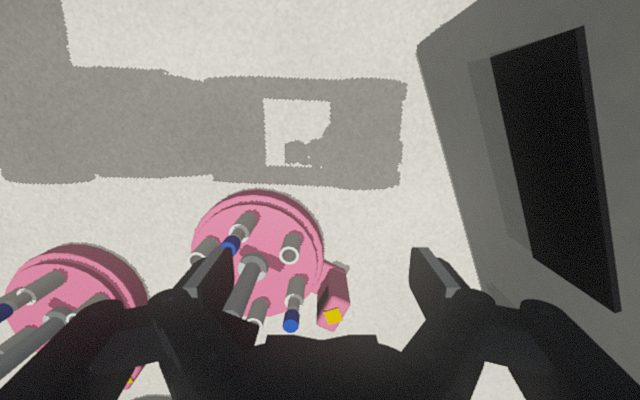

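The top view shows the blue-deck carousel around (303,167), its reader around (284,129), and an orange cap around (280,161). I'll zoom in and measure it.

```bash
cat > h.py <<'E'
import numpy as np, cv2
from rig import r, optics
from scipy.spatial.transform import Rotation as Ro
def pose(s): 
    return np.array(s["eef_pos"]),Ro.from_euler("xyz",s["tcp_rot"]).as_matrix()
def cam(n,s=None):
    p=optics.camera_params(n)
    if n=="wrist":
        t,R=pose(s); T=p["T_tool_cam"]; return p,R@T[:3,3]+t,R@T[:3,:3]
    return p,np.array(p["eye"]),Ro.from_euler("xyz",p["rotation"]).as_matrix()
def ray(n,u,v,z,s=None):
    p,e,R=cam(n,s); d=R@np.array([(u-p["cx"])/p["fx"],-(v-p["cy"])/p["fy"],-1]); return e+d*(z-e[2])/d[2]
def proj(n,P,s=None):
    p,e,R=cam(n,s); c=R.T@(np.array(P)-e); return p["cx"]+p["fx"]*c[0]/-c[2],p["cy"]-p["fy"]*c[1]/-c[2]
def blobs(im,lo,hi,roi,mn=6):
    x0,y0,x1,y1=roi
    m=cv2.inRange(cv2.cvtColor(im,cv2.COLOR_BGR2HSV),lo,hi)[y0:y1,x0:x1]
    n,l,st,c=cv2.connectedComponentsWithStats(m)
    return [(c[i]+[x0,y0],st[i][4]) for i in range(1,n) if st[i][4]>=mn]
E
python3 - <<'E'
from h import *
t=cv2.imread("pics/top0.png"); s=cv2.imread("pics/side0.png")
a=cv2.resize(t[110:210,255:355],(400,400),interpolation=cv2.INTER_CUBIC)
b=cv2.resize(s[160:240,295:375],(400,400),interpolation=cv2.INTER_CUBIC)
cv2.imwrite("pics/z.png",np.hstack([a,b]))
for n,im,roi,blk in(("top",t,(255,110,355,210),0),("side",s,(295,160,380,240),0)):
    for nm,lo,hi,z in(("orange",(3,120,90),(16,255,255),124),("yellow",(20,120,90),(32,255,255),78),("black",(0,0,0),(180,255,38),185),("bluedeck",(100,120,50),(125,255,255),44)):
        for c,A in blobs(im,lo,hi,roi): print(n,nm,c.round(1),A,ray(n,*c,z).round(1))
# white/blue base circle
E
```

```text
top orange [278.6 160.5] 33 [550.6 223.3 124. ]
top yellow [282.6 127.4] 48 [644.4 218.7  78. ]
top black [285.2 134.7] 69 [601.8 203.7 185. ]
top black [314.3 145.4] 7 [577.3 135.6 185. ]
top black [299.6 160.2] 247 [542.3 169.3 185. ]
top black [311.8 149.3] 14 [568.2 141.3 185. ]
top black [321.2 168.1] 8 [524.2 118.8 185. ]
top bluedeck [304.1 166.7] 1877 [547.8 162.8  44. ]
top bluedeck [313.2 184. ] 10 [502.1 138.2  44. ]
side yellow [362.1 184.5] 21 [645.3 222.6  78. ]
side black [335.7 177.2] 175 [545.4 145.7 185. ]
side black [358.6 191.3] 28 [598.1  77.7 185. ]
side bluedeck [350.6 181.9] 25 [620.8 277.8  44. ]
side bluedeck [317.5 184.8] 26 [512.3 278.4  44. ]
side bluedeck [354.2 194.6] 35 [620.7 215.9  44. ]
side bluedeck [334.4 210.8] 811 [546.7 152.2  44. ]
```

View pics/z.png

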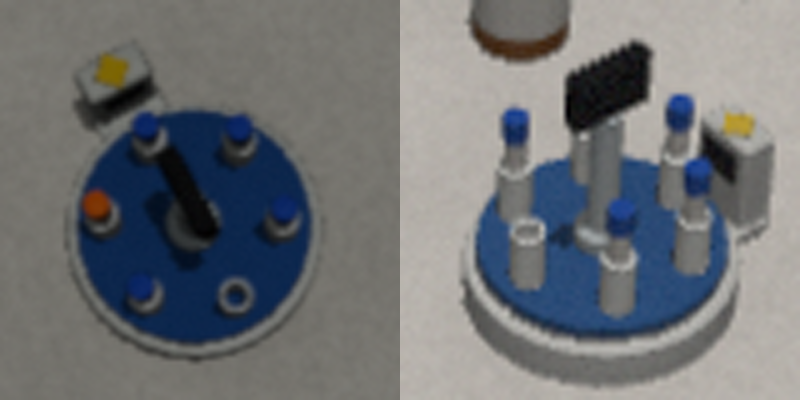

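The orange tube lies anticlockwise of the reader (about 87° against 31°), so the deck must turn clockwise by 60°. Next I'll triangulate the axis.

```bash
cat >> h.py <<'E'
def tri(obs):
    A=np.zeros((3,3));b=np.zeros(3);L=[]
    for n,u,v,s in obs:
        p,e,R=cam(n,s); d=R@np.array([(u-p["cx"])/p["fx"],-(v-p["cy"])/p["fy"],-1]); d/=np.linalg.norm(d)
        M=np.eye(3)-np.outer(d,d);A+=M;b+=M@e;L.append((M,e))
    X=np.linalg.solve(A,b); return X,[np.linalg.norm(M@(X-e)) for M,e in L]
E
python3 - <<'E'
from h import *
print("yellow",tri([("top",282.6,127.4,None),("side",362.1,184.5,None)]))
print("bar blob",tri([("top",299.6,160.2,None),("side",335.7,177.2,None)]))
print("deck", tri([("top",304.1,166.7,None),("side",334.4,210.8,None)]))
t=cv2.imread("pics/top0.png")
hsv=cv2.cvtColor(t,cv2.COLOR_BGR2HSV)
# deck outline: hull ellipse of blue
m=cv2.inRange(hsv,(100,120,40),(125,255,255)); m[:110]=0;m[210:]=0;m[:,:255]=0;m[:,355:]=0
k=max(cv2.findContours(m,0,1)[0],key=cv2.contourArea); print(cv2.minEnclosingCircle(k),cv2.fitEllipse(cv2.convexHull(k)))
e=cv2.fitEllipse(cv2.convexHull(k))[0]
for z in(30,40): print(z,ray("top",*e,z))
m=cv2.inRange(hsv,(0,0,0),(180,255,38)); m[:145]=0;m[172:]=0;m[:,:290]=0;m[:,310:]=0
k=max(cv2.findContours(m,0,1)[0],key=cv2.contourArea); q=cv2.minAreaRect(k); print(q); B=cv2.boxPoints(q)
print([ray("top",*c,185).round(1) for c in B])
E
```

```text
yellow (array([643.75312143, 218.33612114,  81.71314956]), [np.float64(0.3211592534532185), np.float64(0.3211592534529784)])
bar blob (array([547.8836615 , 169.99371802, 163.46188433]), [np.float64(2.2148327195891464), np.float64(2.214832719589094)])
deck (array([548.99972482, 163.15114791,  33.2343943 ]), [np.float64(0.29396232270327105), np.float64(0.2939623227032403)])
((302.32586669921875, 165.19189453125), 29.85517120361328) ((302.9136962890625, 165.55917358398438), (57.03617858886719, 58.74986267089844), 169.3027801513672)
30 [552.80433834 166.44511776  30.        ]
40 [551.31512881 166.11751005  40.        ]
((298.2000427246094, 159.4000244140625), (25.93838882446289, 13.416407585144043), 63.43495178222656)
[array([563.8, 200.2, 185. ]), array([578.3, 172.6, 185. ]), array([524.2, 144.9, 185. ]), array([509.9, 172.5, 185. ])]
```

```bash
python3 -m creep '[{"dp":[0,0,-40],"angular":[0,0,0],"fingers":60},{"dp":[-30,-18,-50],"angular":[0,0,0],"fingers":60},{"dp":[-64,-38,-50],"angular":[0,0,0],"fingers":60},{"dp":[-98,-58,-50],"angular":[0,0,0],"fingers":60},{"dp":[-132,-78,-50],"angular":[0,0,0],"fingers":60}]' 40
python3 -m creep '[{"dp":[-34,-20,0],"angular":[0,0,0],"fingers":60},{"dp":[-68,-40,0],"angular":[0,0,0],"fingers":60},{"dp":[-102,-60,0],"angular":[0,0,0],"fingers":60},{"dp":[-136,-80,0],"angular":[0,0,0],"fingers":60},{"dp":[-170,-100,0],"angular":[0,0,0],"fingers":60}]'
cat >> h.py <<'E'
def delta(x,y,z,yawdeg=None):
    s=r.sense();t,R=pose(s); d=R.T@(np.array([x,y,z])-t); o=[d.round(1)]
    if yawdeg is not None:
        Rt=Ro.from_euler("xyz",[np.pi,0,np.radians(yawdeg)]).as_matrix(); o.append(Ro.from_matrix(R.T@Rt).as_rotvec().round(4))
    print("t",s["clock"],"tcp",t.round(1),np.array(s["tcp_rot"]).round(3),"delta",o,"F",np.array(s["contact_force"]).round(1),"op",s["opening"])
E
python3 -c "
from h import *
delta(550,166,280,210.5)"
```

```text
clock: 0.57
eef_pos: [323.1, 459.8, 281.4]
tcp_rot: [3.141, 0.0, 2.769]
contact_force: [1.4, -0.6, 0.1]
opening: 0.706
clock: 0.98
eef_pos: [445.1, 304.1, 281.3]
tcp_rot: [3.142, -0.0, 2.768]
contact_force: [0.4, 0.1, 0.1]
opening: 0.702
t 0.9833 tcp [445.1 304.1 281.3] [ 3.142 -0.     2.768] delta [array([-148.1,  -90.3,    1.2]), array([ 0.   , -0.   , -0.906])] F [0.4 0.1 0.1] op 0.7022121518370651
```

```bash
python3 -m creep '[{"dp":[-34,-20,0],"angular":[0,0,-0.12],"fingers":60},{"dp":[-68,-42,0],"angular":[0,0,-0.24],"fingers":60},{"dp":[-102,-62,0],"angular":[0,0,-0.36],"fingers":60},{"dp":[-134,-82,0],"angular":[0,0,-0.48],"fingers":60},{"dp":[-148,-90,0],"angular":[0,0,-0.6],"fingers":60}]'
python3 -m creep '[{"dp":[0,0,0],"angular":[0,0,-0.12],"fingers":60},{"dp":[0,0,0],"angular":[0,0,-0.24],"fingers":60},{"dp":[0,0,0],"angular":[0,0,-0.306],"fingers":60},{"dp":[0,0,0],"angular":[0,0,-0.306],"fingers":60}]'
python3 - <<'E'
from h import *
import pickle
s=r.sense(); im=optics.grab_frame("wrist"); cv2.imwrite("pics/w1.png",im); pickle.dump(s,open("s1.pkl","wb"))
delta(550,166,280,210.5)
E
```

```text
clock: 1.4
eef_pos: [551.1, 164.7, 281.1]
tcp_rot: [-3.14, 0.0, -2.926]
contact_force: [0.4, 1.0, -0.3]
opening: 0.699
clock: 1.73
eef_pos: [549.2, 167.7, 280.9]
tcp_rot: [3.141, -0.001, -2.621]
contact_force: [0.3, 0.7, -0.2]
opening: 0.705
t 1.7833 tcp [549.2 167.9 281. ] [ 3.141 -0.    -2.625] delta [array([ 0.2, -2. ,  1. ]), array([ 0.0001, -0.0005, -0.0162])] F [-0.9 -0.1 -0.9] op 0.7002340194968734
```

View pics/w1.png

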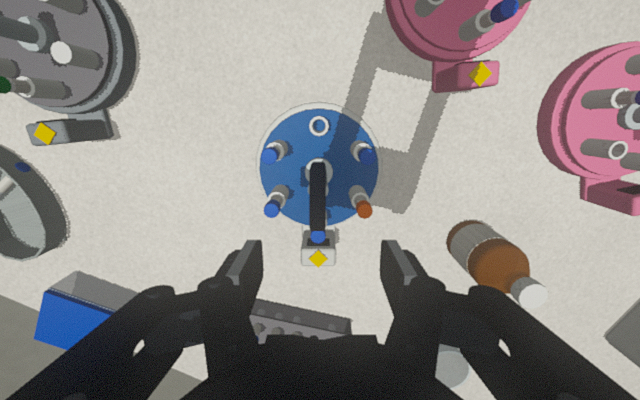

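The wrist view shows the blue deck centred on about (319,170). The black bar is nearly vertical at column 318, rows 162–233. The reader diamond is at (318,258) and the orange cap at (364,209).

Run:
```python
from h import *
import pickle
s=pickle.load(open("s1.pkl","rb")); im=cv2.imread("pics/w1.png"); roi=(250,100,390,275)
hsv=cv2.cvtColor(im,cv2.COLOR_BGR2HSV)
for nm,lo,hi,z in(("orange",(3,120,90),(16,255,255),122),("yellow",(20,120,90),(32,255,255),82),("deck",(95,120,40),(112,255,255),40)):
    for c,A in blobs(im,lo,hi,roi,40): print(nm,c.round(1),A,ray("wrist",*c,z,s).round(1))
m=cv2.inRange(hsv,(0,0,0),(180,255,45)); k=np.zeros_like(m); k[150:240,300:336]=m[150:240,300:336]
c=max(cv2.findContours(k,0,1)[0],key=cv2.contourArea); q=cv2.minAreaRect(c); B=cv2.boxPoints(q); print(q)
W=[ray("wrist",*p,185,s) for p in B]
print(np.round(W,1)); print("mean",np.mean(W,0).round(1))
for v in range(160,236,6): print(v,np.where(k[v])[0][[0,-1]] if k[v].any() else None,end=" ")
m=cv2.inRange(hsv,(95,120,20),(125,255,255)); k=np.zeros_like(m); k[100:230,250:390]=m[100:230,250:390]
c=max(cv2.findContours(k,0,1)[0],key=cv2.contourArea); e=cv2.fitEllipse(cv2.convexHull(c)); print(e, ray("wrist",*e[0],35,s))
```

```text
orange [363.8 208.9] 208 [552.6 220.4 122. ]
yellow [317.6 258.4] 169 [646.5 216.2  82. ]
deck [317.2 164.2] 7279 [547.7 158.8  40. ]
deck [318.9 124.9] 88 [503.2 136.1  40. ]
deck [271.  209.6] 165 [633.4 134.9  40. ]
deck [317.5 236.2] 153 [635.8 209.5  40. ]
((321.79998779296875, 167.59999084472656), (9.333809852600098, 3.111269950866699), 81.8698959350586)
[[524.4 150.  185. ]
 [522.8 152.  185. ]
 [528.9 156.7 185. ]
 [530.5 154.7 185. ]]
mean [526.6 153.3 185. ]
160 None 166 [312 323] 172 [324 324] 178 None 184 None 190 [322 322] 196 [311 324] 202 None 208 None 214 None 220 [312 312] 226 None 232 None ((318.3550720214844, 167.04917907714844), (115.88719940185547, 117.09126281738281), 99.16048431396484) [550.91350849 162.39023834  35.        ]
```

Run:
```python
from h import *
import pickle
s=pickle.load(open("s1.pkl","rb")); im=cv2.imread("pics/w1.png")
hsv=cv2.cvtColor(im,cv2.COLOR_BGR2HSV)
m=cv2.inRange(hsv,(0,0,0),(180,110,75)); k=np.zeros_like(m); k[150:240,300:336]=m[150:240,300:336]
k=cv2.morphologyEx(k,cv2.MORPH_OPEN,np.ones((3,3)))
c=max(cv2.findContours(k,0,1)[0],key=cv2.contourArea); q=cv2.minAreaRect(c); B=cv2.boxPoints(q); print(q)
W=[ray("wrist",*p,185,s) for p in B]; print(np.round(W,1))
for v in range(158,238,4): print(v,np.where(k[v])[0][[0,-1]] if k[v].any() else None,end=" ")
cv2.imwrite("pics/w1z.png",cv2.resize(im[140:270,255:385],(585,585),interpolation=cv2.INTER_CUBIC))
```

```text
((317.5, 196.5), (67.0, 15.0), 90.0)
[[528.1 143.1 185. ]
 [522.  153.7 185. ]
 [572.7 183.  185. ]
 [579.2 171.7 185. ]]
158 None 162 None 166 [311 324] 170 [310 325] 174 [310 325] 178 [310 325] 182 [310 325] 186 [310 325] 190 [310 324] 194 [310 324] 198 [310 325] 202 [310 325] 206 [310 324] 210 [310 324] 214 [310 324] 218 [310 324] 222 [310 324] 226 [310 324] 230 [311 323] 234 None
```

View pics/w1z.png

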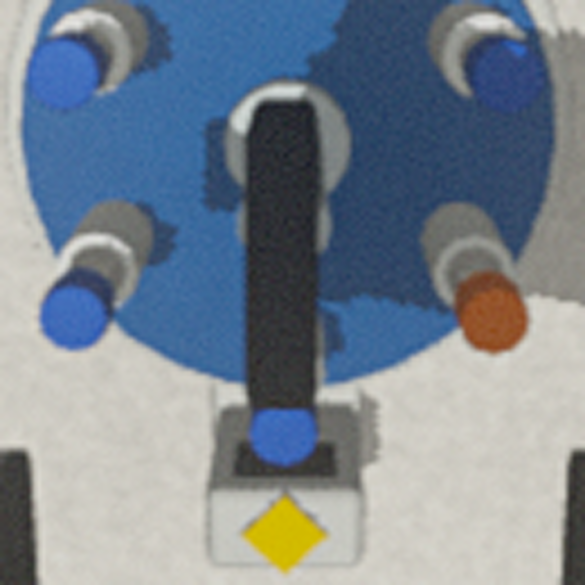

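The bar centre comes out at about (550.5,163), 58 × 13 mm and aimed at about 30°. The deck-ellipse centre (551,162.4) agrees with it. The orange tube is 57 mm from the axis (58 expected) and the reader 110 mm (108 expected). I'm descending now.

```bash
python3 -m creep '[{"dp":[0,0,0],"angular":[0,0,0],"fingers":60},{"dp":[0,0,0],"angular":[0,0,0],"fingers":60}]'; python3 -c "
from h import *
delta(550.5,163,147,209.6)"
```

```text
clock: 1.95
eef_pos: [549.2, 168.2, 281.2]
tcp_rot: [3.142, -0.0, -2.626]
contact_force: [0.3, 0.8, 0.6]
opening: 0.704
t 1.95 tcp [549.2 168.2 281.2] [ 3.142 -0.    -2.626] delta [array([  1.4,  -5.2, 134.2]), array([ 0.    , -0.0001, -0.0006])] F [0.3 0.8 0.6] op 0.7035950282802517
```

```bash
python3 -m creep '[{"dp":[1,-5,20],"angular":[0,0,0],"fingers":60},{"dp":[1,-5,45],"angular":[0,0,0],"fingers":60},{"dp":[1,-5,65],"angular":[0,0,0],"fingers":60},{"dp":[1,-5,75],"angular":[0,0,0],"fingers":60},{"dp":[1,-5,75],"angular":[0,0,0],"fingers":60}]'
python3 - <<'E'
from h import *
s=r.sense(); im=optics.grab_frame("wrist"); cv2.imwrite("pics/w2.png",im); t=optics.grab_frame("side"); cv2.imwrite("pics/s2.png",t[100:260,240:440].repeat(3,0).repeat(3,1))
delta(550.5,163,147,209.6)
print(proj("wrist",[550.5,163,185],s))
E
```

```text
clock: 2.37
eef_pos: [549.5, 162.9, 204.0]
tcp_rot: [3.141, -0.004, -2.624]
contact_force: [-0.4, -0.9, -0.3]
opening: 0.701
t 2.4667 tcp [551.1 163.4 206.8] [ 3.142  0.    -2.624] delta [array([ 0.8, -0. , 59.8]), array([0.    , 0.0001, 0.0009])] F [ 0.1 -0.1 -0.4] op 0.6991038224669472
(np.float64(323.2624568321178), np.float64(236.40009049080385))
```

View pics/w2.png

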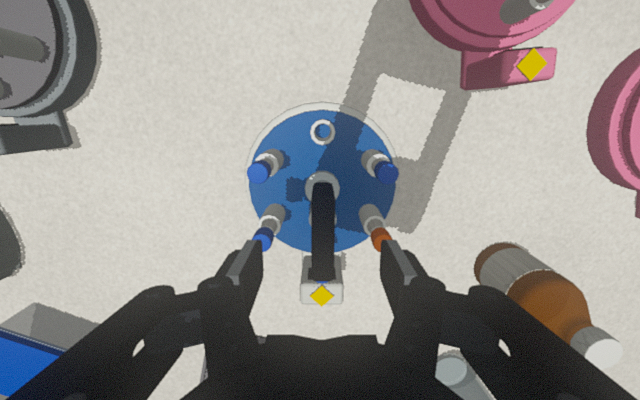

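View pics/s2.png

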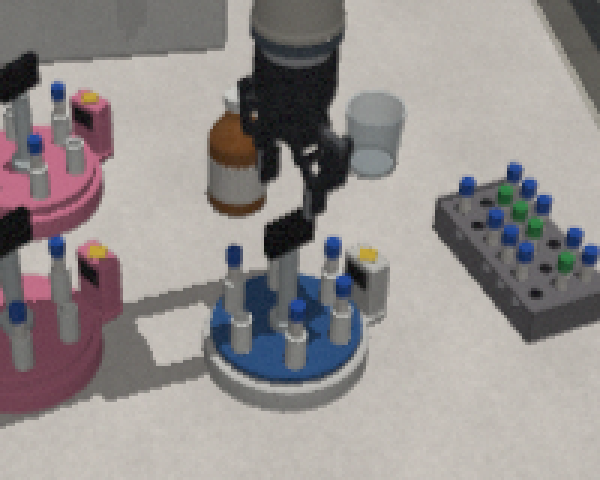

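The bar at column 322 is centred between the jaws (263–381). I'll go down and close on it.

```bash
python3 -m creep '[{"dp":[0.5,0,20],"angular":[0,0,0],"fingers":55},{"dp":[0.5,0,40],"angular":[0,0,0],"fingers":50},{"dp":[0.5,0,54],"angular":[0,0,0],"fingers":45},{"dp":[0.5,0,59],"angular":[0,0,0],"fingers":40},{"dp":[0.5,0,59],"angular":[0,0,0],"fingers":30}]' 30
python3 -m creep '[{"dp":[0,0,0],"angular":[0,0,0],"fingers":24},{"dp":[0,0,0],"angular":[0,0,0],"fingers":18},{"dp":[0,0,0],"angular":[0,0,0],"fingers":13},{"dp":[0,0,0],"angular":[0,0,0],"fingers":10},{"dp":[0,0,0],"angular":[0,0,0],"fingers":8}]' 30
python3 -m creep '[{"dp":[0,0,0],"angular":[0,0,0],"fingers":8},{"dp":[0,0,0],"angular":[0,0,0],"fingers":8},{"dp":[0,0,0],"angular":[0,0,0],"fingers":8}]' 30
python3 -c "
from h import *
delta(550.5,163,147,209.6); print(r.sense()['qpos'])"
```

```text
clock: 2.88
eef_pos: [550.5, 163.0, 147.4]
tcp_rot: [3.142, -0.0, -2.624]
contact_force: [0.5, 0.6, 0.0]
opening: 0.361
clock: 3.3
eef_pos: [550.7, 164.5, 148.9]
tcp_rot: [3.14, 0.002, -2.624]
contact_force: [-3.5, 6.4, 4.0]
opening: 0.16
clock: 3.55
eef_pos: [550.7, 164.5, 148.9]
tcp_rot: [3.14, 0.002, -2.624]
contact_force: [-4.7, 7.6, 3.8]
opening: 0.158
t 3.55 tcp [550.7 164.5 148.9] [ 3.140e+00  2.000e-03 -2.624e+00] delta [array([ 0.9, -1.2,  1.9]), array([0.0017, 0.0022, 0.0008])] F [-4.7  7.6  3.8] op 0.15810264307428668
[ 0.28640555  0.36703603  1.8179725   0.00261092  0.95485739 -1.80336451]
```

It has gripped: the opening is 13.5 mm against a 14 mm bar. The bar pushes sideways with about 9 N, so I'll first shift 1.5 mm to relieve that. Then I'll turn clockwise, which is + about tool z.

```bash
python3 -m creep '[{"dp":[0,1.5,-1],"angular":[0,0,0],"fingers":8},{"dp":[0,1.5,-1],"angular":[0,0,0],"fingers":8},{"dp":[0,1.5,-1],"angular":[0,0,0.04],"fingers":8},{"dp":[0,1.5,-1],"angular":[0,0,0.1],"fingers":8},{"dp":[0,1.5,-1],"angular":[0,0,0.16],"fingers":8}]'
python3 -m creep '[{"dp":[0,0,0],"angular":[0,0,0.06],"fingers":8},{"dp":[0,0,0],"angular":[0,0,0.12],"fingers":8},{"dp":[0,0,0],"angular":[0,0,0.18],"fingers":8},{"dp":[0,0,0],"angular":[0,0,0.24],"fingers":8},{"dp":[0,0,0],"angular":[0,0,0.3],"fingers":8}]'
python3 -c "
from h import *
delta(550.5,163,147,149.6); print(r.sense()['qpos'],r.sense()['wrist_torque'])"
```

```text
clock: 3.97
eef_pos: [550.5, 164.6, 148.9]
tcp_rot: [3.141, 0.002, -2.787]
contact_force: [2.8, 2.9, -4.6]
opening: 0.16
clock: 4.38
eef_pos: [550.5, 164.9, 148.9]
tcp_rot: [3.141, 0.002, -3.087]
contact_force: [2.4, 4.6, -4.6]
opening: 0.161
t 4.3833 tcp [550.5 164.9 148.9] [ 3.141e+00  2.000e-03 -3.087e+00] delta [array([ 0.1, -1.9,  1.9]), array([0.0016, 0.0015, 0.5853])] F [ 2.4  4.6 -4.6] op 0.16081397258529756
[ 2.88044547e-01  3.66756859e-01  1.81824648e+00  7.70530335e-04
  9.54535309e-01 -1.33793923e+00] [ 0.54492061 -0.3627173   0.0921629 ]
```

```bash
python3 -m creep '[{"dp":[0,0,0],"angular":[0,0,0.06],"fingers":8},{"dp":[0,0,0],"angular":[0,0,0.12],"fingers":8},{"dp":[0,0,0],"angular":[0,0,0.18],"fingers":8},{"dp":[0,0,0],"angular":[0,0,0.24],"fingers":8},{"dp":[0,0,0],"angular":[0,0,0.3],"fingers":8}]'
python3 -m creep '[{"dp":[0,0,0],"angular":[0,0,0.06],"fingers":8},{"dp":[0,0,0],"angular":[0,0,0.12],"fingers":8},{"dp":[0,0,0],"angular":[0,0,0.18],"fingers":8},{"dp":[0,0,0],"angular":[0,0,0.24],"fingers":8},{"dp":[0,0,0],"angular":[0,0,0.285],"fingers":8}]'
python3 -m creep '[{"dp":[0,0,0],"angular":[0,0,0],"fingers":8},{"dp":[0,0,0],"angular":[0,0,0],"fingers":8}]'
python3 - <<'E'
from h import *
delta(550.5,163,147,149.6); print(r.sense()['qpos'],r.sense()['wrist_torque'])
s=optics.grab_frame("side");t=optics.grab_frame("top")
a=cv2.resize(t[110:210,255:355],(400,400),interpolation=cv2.INTER_CUBIC)
b=cv2.resize(s[150:240,290:380],(400,400),interpolation=cv2.INTER_CUBIC)
cv2.imwrite("pics/z3.png",np.hstack([a,b]))
E
```

```text
clock: 4.8
eef_pos: [550.5, 165.2, 149.0]
tcp_rot: [3.14, 0.001, 2.896]
contact_force: [1.9, 5.1, -5.4]
opening: 0.159
clock: 5.22
eef_pos: [550.6, 165.4, 149.0]
tcp_rot: [3.139, 0.001, 2.611]
contact_force: [3.2, 6.3, -5.6]
opening: 0.162
clock: 5.38
eef_pos: [550.6, 165.4, 148.9]
tcp_rot: [3.139, 0.001, 2.614]
contact_force: [2.0, 7.0, -5.8]
opening: 0.156
t 5.3833 tcp [550.6 165.4 148.9] [3.139e+00 1.000e-03 2.614e+00] delta [array([-1.1, -2.1,  1.9]), array([0.0027, 0.0008, 0.0029])] F [ 2.   7.  -5.8] op 0.15581820973968236
[ 2.88444422e-01  3.66901271e-01  1.81800219e+00  1.51760996e-03
  9.54164642e-01 -7.55500209e-01] [ 0.65892647 -0.36942678 -0.01764601]
```

View pics/z3.png

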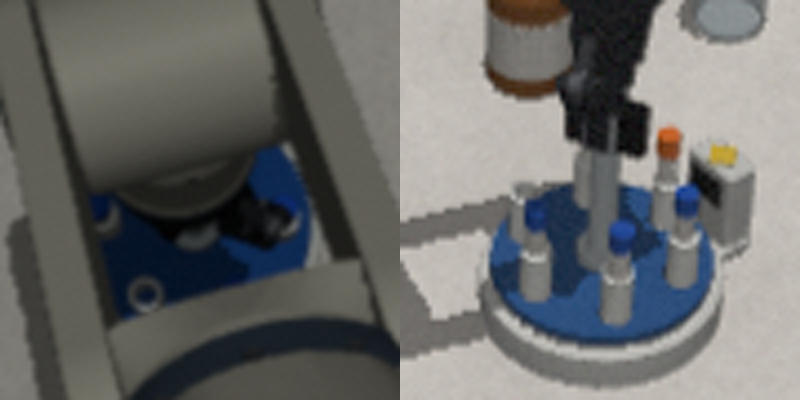

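The side crop shows the orange cap standing in front of the reader, and the deck has turned one place. I'll release slowly and rise straight up. The opening is kept moderate so the fingers clear the tubes.

```bash
python3 -m creep '[{"dp":[0,0,0],"angular":[0,0,0],"fingers":20},{"dp":[0,0,0],"angular":[0,0,0],"fingers":30},{"dp":[0,0,0],"angular":[0,0,0],"fingers":40},{"dp":[0,0,0],"angular":[0,0,0],"fingers":50},{"dp":[0,0,0],"angular":[0,0,0],"fingers":50}]'
python3 -m creep '[{"dp":[0,0,-15],"angular":[0,0,0],"fingers":50},{"dp":[0,0,-40],"angular":[0,0,0],"fingers":50},{"dp":[0,0,-70],"angular":[0,0,0],"fingers":50},{"dp":[0,0,-100],"angular":[0,0,0],"fingers":50},{"dp":[0,0,-130],"angular":[0,0,0],"fingers":50}]'
python3 -m creep '[{"dp":[0,0,0],"angular":[0,0,0],"fingers":50},{"dp":[0,0,0],"angular":[0,0,0],"fingers":50},{"dp":[0,0,0],"angular":[0,0,0],"fingers":50},{"dp":[0,0,0],"angular":[0,0,0],"fingers":50}]'
python3 - <<'E'
from h import *
delta(550.5,163,147,149.6)
s=r.sense(); w=optics.grab_frame("wrist"); sd=optics.grab_frame("side")
cv2.imwrite("pics/w4.png",w); cv2.imwrite("pics/s4.png",cv2.resize(sd[150:240,290:380],(540,540),interpolation=cv2.INTER_CUBIC))
b={}
for nm,lo,hi,z in(("orange",(3,150,80),(16,255,255),122),("yellow",(20,120,90),(32,255,255),82)):
    for c,A in blobs(w,lo,hi,(230,80,420,300),20): print(nm,c.round(1),A,ray("wrist",*c,z,s).round(1))
for c,A in blobs(sd,(3,120,90),(16,255,255),(330,160,380,200),6): print("side orange",c,A,ray("side",*c,122))
E
```

```text
clock: 5.9
eef_pos: [549.8, 164.1, 148.5]
tcp_rot: [3.142, 0.0, 2.614]
contact_force: [-0.9, 0.3, 0.5]
opening: 0.582
clock: 6.32
eef_pos: [549.4, 164.1, 279.6]
tcp_rot: [-3.141, -0.0, 2.614]
contact_force: [0.8, -0.1, -0.3]
opening: 0.586
clock: 6.65
eef_pos: [548.9, 164.0, 276.9]
tcp_rot: [-3.14, -0.002, 2.614]
contact_force: [0.0, 0.5, -0.3]
opening: 0.59
t 6.65 tcp [548.9 164.  276.9] [-3.140e+00 -2.000e-03  2.614e+00] delta [array([ -2.1,   0.2, 129.9]), array([-0.0018, -0.0016,  0.0034])] F [ 0.   0.5 -0.3] op 0.5899026218861696
orange [370.3 212.7] 193 [603.5 192.5 122. ]
yellow [399.1 221.5] 195 [646.3 216.8  82. ]
side orange [350.0625  181.90625] 32 [598.64843957 190.45922836 122.        ]
```

View pics/w4.png

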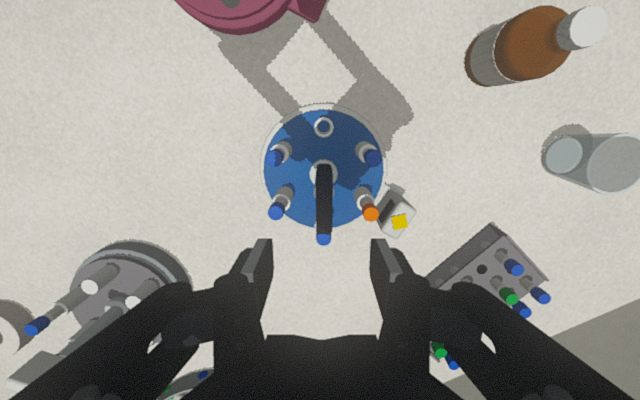

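View pics/s4.png

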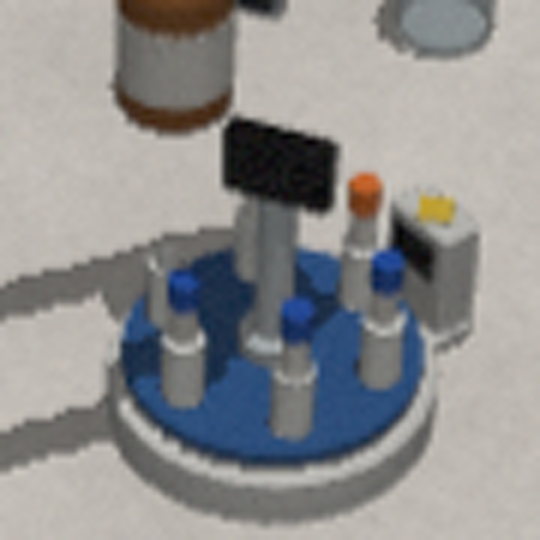

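```bash
python3 -c "
from rig import r
s=r.sense();print(s['clock'],abs(s['qvel']).max());print(r.sign_off())"
```

```text
6.75 0.004847158780919196
the job is handed in; nothing more can be done
None
```

I turned the blue carousel one click clockwise by its grip bar, let go and rose 130 mm clear. I handed the job in at 6.75 s; no verdict was reported.

Last checks, after release:
- **Deck:** the bar looks turned by about 60° in the wrist view. I did not take the joint angle as a separate number. At the end of the turn, before letting go, the gripper itself had turned 60°.
- **Tube position:** the orange cap measured (603.5, 192.5) mm from the wrist camera and (598.6, 190.5) mm from the side camera. The spot in front of the reader should be near (601, 192). The two views differ by about 5 mm, but each is within about 3 mm of the spot, against the 12 mm allowed.
- **Tube standing:** it appears upright and seated in its sleeve in both pictures; I did not measure its tilt or height.
- **Robot:** the contact force was near zero and the arm was still. The highest force I saw in the readings during the job was about 10 N.

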